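# Set the sealing lid on a slug tin from its bayonet carrier cover

## Robot

A 7-joint arm with a two-finger parallel gripper is mounted at the origin on a cart in front of the work surface, level with it; the furniture and walls round the work are solid. World frame = base frame: x ahead of the robot, y to its left, z up, the work surface at z = 0. Lengths are in m, angles in rad, forces in N, time in s.
With the tool pointing down it reaches from about 0.35 to 0.9 m from the base axis. Payload 19.9 kg.
Tool frame: the origin (TCP) lies midway between the tips of the shut fingers; the grasp point (between the pads) lies 19 mm behind it (grip_point_offset is the distance from the TCP to the grasp point, in m); z points along the fingers, y is the direction in which the jaws open and shut (so a half turn about z gives the same grasp; the last joint's range is limited). The gripper opens to 94 mm and grips with 3 to 60 N. Pads are 16 mm wide; open, the fingers measure 119 mm over their backs; the gripper's body (75 mm by 177 mm) begins 78 mm behind the grasp point.
Start: joints at [-1.341, 0.417, -0.01, 1.614, 0.005, 1.111, -0.053], TCP at [0.168, 0.602, 0.177] pointing down, gripper open.
Joint ranges: [-2.81, 2.81], [-0.39, 2.02], [-1.27, 1.25], [0.06, 2.57], [-1.19, 4.33], [0.19, 2], [-2.82, 2.82]. Speed limits (rad/s): [1.89, 1.89, 2.39, 2.39, 3.01, 3.01, 3.01].

## Interface

Orientations are given as a rotation vector (axis times angle).
In Python, from plant import * gives the robot as it stands.
- The arm moves only by the tool move_arm, never from a script. Its argument "motion" is a list of rows, each an object of numbers: "jaw": the closure, from 0 (fully open) to 1 (shut); "x", "y", "z": the shift along the tool's x, y, z in mm; "ax", "ay", "az": the turn, a rotation vector about the tool's x, y, z in rad. In form: [{"jaw": .., "x": .., "y": .., "z": .., "ax": .., "ay": .., "az": ..}, ...]. A call has exactly 10 rows; each row is the pose to reach, as a shift and turn from the pose commanded when the call began, along the tool's axes at that moment; what a row does not reach only later rows make up. A row lasts 1/8 s, in which the tool goes at most 62.5 mm and 10.7 degrees, less where a joint would pass 70% of its speed; a pose out of reach is approached as far as the arm can. A call with a gripper value outside its range is refused whole. The fingers move at their own pace and stop on an object; "grip_force" is the grip in N (left out, the last holds). Time passes only in rows, so rows that repeat a pose let the fingers close, or fill a call up. It gives the time, the measured TCP pose, the force and the opening at its end, in the units of the state.
- get_state(): the state, without advancing time (a new reading comes with each control period).
- camera(name): name is "scene" or "top"; returns a dict with "frame" (480x640x3 uint8, red, green, blue), "depth" (480x640 float32, m along the optical axis (not along the pixel's ray), 0 where there is no reading), "camera_matrix" (3x3 intrinsics, pixels), "cam_to_world" (4x4, takes a point from camera to world coordinates). Camera axes: x right, y down, z forward; pixel columns grow to the right and rows downward; lengths in m; the calibration is good to about 2 mm. A picture is of the moment at which its call begins.
- sign_off(): hands the job in, once; it reports no verdict.
Trained networks look in a picture, given as the dict that the camera call returned (one of the last four; its "shot" number tells which), for a name from the list of things; names that differ only in an ending like _2 or _b are one class to them, and where a whole thing is asked for, a point or a joint stands for the part that bears it (a point fixed in the world has none). Each returns a list of dicts, best first, with "conf" (0 to 1); they miss things now and then, are a little off and sometimes report something else, mostly with a low value. They report only what shows in the picture. A call takes as long as a camera call.
- find_in(name, picture): "uv" ([column, row] in pixels, amid what is visible of it).
- outline_of(name, picture): "mask" (480x640 bool, what is visible of it) and "uv" ([column, row] in pixels, amid what is visible of it).
The state is a dict: "time_s": time; "q": joint angles; "qvel": joint speeds; "joint_torque": joint torques, N m; "tool_pos": TCP position; "ee_rot": TCP orientation; "wrist_force": force on the tool from outside, world axes, zero at the start; "moment": the same for the moment, N m; "gripper_width": finger opening in m.
Only numpy, scipy, OpenCV 4.12 (cv2) and the standard library are available. Lean on these libraries where they do the work, as an engineer would, in place of code of your own. Each camera call takes 0.05 s, during which the arm holds its last target.

## Task

Close the open adhesive-slug tin with its inner sealing lid, which hangs out of sight inside the round carrier cover on the worktop: carry the cover by its bar handle with the lid in it and lower it gently onto the tin, bar in line with the two notches in the rim, until the lid is fully home. Then turn the cover about a sixth of a turn anticlockwise (seen from above) to free the lid from its bayonet, and lift the cover alone straight off, leaving the lid seated and undisturbed. Finish still holding the cover, at least 5 cm clear above the tin, and do not push the tin about or disturb the other things on the bench.

Things in the scene. Friction and masses are not known exactly. Their poses are not given: they have to be found in the camera images.
- cover_grip (a point): Centre of the black bar handle on the carrier cover; x along the bar, z up. Bar 84 mm long, 14 thick, 20 high, on two posts 30 mm either side of its centre; its underside is 18 mm above the cover's flat top (room for fingertips). This point is 28 mm above the cover's top, 50 mm above its skirt's bottom edge. Looks alike after half a turn.
- carrier_cover: Round aluminium cover, 124 mm across, 260 g, loose, skirt down on the worktop at the start with the sealing lid locked inside; origin at its foot. Two lugs under the bar's ends carry the lid's wings. Turned 40 to 63 degrees anticlockwise (from above) on a still lid it lifts off; stops at 63 degrees, and 3 the other way. Play on the locked lid: 3 mm up and down, 1.5 mm sideways.
- lid_centre (a point): Centre of the sealing lid's top face; z up, x towards one of its two locating pins, which lie in line with the bar while locked. Hanging in the cover it is 34 mm below cover_grip; with the cover resting on the seated lid, 31 mm below. Seated in the tin it is 4 mm above tin_mouth.
- sealing_lid: Inner lid, 160 g, loose, hidden in the cover at the start; origin at its underside. Steel disc 89 mm across, 4 thick, with two wings (106 mm over both, along x); below it a blue plug 76 mm across, 9 deep, chamfered foot, and two radial pins, 8 mm thick, at +x and -x just below the disc. Alike after half a turn.
- tin_mouth (a point): Centre of the tin's mouth, level with the rim, 115 mm above the worktop; z up, x towards one of the two rim notches (at +x and -x) that take the lid's pins. Notches 20 mm wide at the top, narrowing to 11 mm, 10 mm deep. Looks alike after half a turn.
- slug_tin: Open steel tin with an amber adhesive slug in it, 1.1 kg in all, loose and upright on the worktop; origin at its foot. 88 mm across outside, 80 mm inside, 115 high. On its wall a red mark under each notch and a green mark 60 degrees anticlockwise from it, where the bar's ends point once the cover is released.
- jar: Bystander: white screw-top jar, 59 mm across, 72 mm high; origin at its foot
- timer: Bystander: small white bench timer, 70 x 59 x 33 mm; origin at its foot
- spare_slug: Bystander: amber adhesive slug standing upright, 42 mm across, 98 mm high; origin at its foot
- calliper: Bystander: steel calliper lying flat, 69 x 208 x 13 mm; origin at its underside

How it is judged:
By the outcome, as a careful person would: the job done as asked, in the order asked, and still so for the second after the job is handed in, while the arm keeps its last pose, push and grip.
It also fails if it takes over 51 s, if anything falls off the work surface, if the arm or the gripper's body presses on something with over 40 N, if the wrist force passes 120 N, or if a joint passes its speed limit or range.

## Working session

There is one attempt and no reset: what is moved stays moved. The work goes in short steps, Python scripts to look and compute and a tool call to move; the robot and the scene stay as the last step left them, time stands still between calls to the robot, and variables do not carry over. Pictures are saved under pics/ and viewed, and the job is handed in when it is done.

Besides the shell and the picture viewer there is one more tool, called after "Emit:" by a JSON object that holds its "name" and its "arguments". move_arm: Moves the arm, as the interface text tells. Its arguments: {"type":"object","properties":{"motion":{"type":"array","items":{"type":"object","properties":{"jaw":{"type":"number"},"x":{"type":"number"},"y":{"type":"number"},"z":{"type":"number"},"ax":{"type":"number"},"ay":{"type":"number"},"az":{"type":"number"}}}},"grip_force":{"type":"number"}},"required":["motion"]}

```bash
ls; mkdir -p pics; cat > h.py <<'E'
from plant import *
import numpy as np, cv2
from scipy.spatial.transform import Rotation as R
def cloud(p):
    K=np.array(p["camera_matrix"]);T=np.array(p["cam_to_world"]);d=p["depth"]
    v,u=np.mgrid[0:480,0:640]
    P=np.stack([(u-K[0,2])*d/K[0,0],(v-K[1,2])*d/K[1,1],d],-1)
    W=P@T[:3,:3].T+T[:3,3]; W[d==0]=np.nan
    return W
def save(p,n): cv2.imwrite(f"pics/{n}.png",p["frame"][:,:,::-1])
E
python3 - <<'E'
from h import *
s=get_state();print({k:np.round(v,3) for k,v in s.items()})
for n in("scene","top"):
    p=camera(n);save(p,n+"0");W=cloud(p);np.save(n+"0.npy",W)
    print(n,np.round(p["cam_to_world"],3).tolist(),np.round(p["camera_matrix"],1).tolist())
    for o in("cover_grip","tin_mouth","carrier_cover","slug_tin","jar","timer","spare_slug","calliper"):
        for r in outline_of(o,p)[:2]:
            m=r["mask"];q=W[m];print(o,round(r["conf"],2),np.round(r["uv"]),np.round(np.nanmedian(q,0),3),np.round(np.nanpercentile(q,[2,98],0),3).tolist(),m.sum())
E
```

```text
pics
{'time_s': np.float64(0.0), 'q': array([-1.341,  0.418, -0.01 ,  1.614,  0.005,  1.111, -0.053]), 'qvel': array([-0.001,  0.001,  0.001,  0.   ,  0.001, -0.001,  0.001]), 'joint_torque': array([-0.0000e+00, -8.5126e+01,  6.3800e-01, -4.2599e+01, -4.9000e-02,
        1.9000e-02,  0.0000e+00]), 'tool_pos': array([0.168, 0.602, 0.176]), 'ee_rot': array([-4.260e-01, -3.113e+00,  2.000e-03]), 'wrist_force': array([ 0.92 , -0.588, -0.137]), 'moment': array([-0.01 , -0.047,  0.001]), 'gripper_width': np.float64(0.094)}
scene [[0.762, -0.286, 0.581, -0.134], [-0.648, -0.341, 0.681, -0.725], [0.004, -0.896, -0.445, 0.629], [0.0, 0.0, 0.0, 1.0]] [[557.4, 0.0, 321.1], [0.0, 557.4, 248.6], [0.0, 0.0, 1.0]]
cover_grip 0.57 [280. 280.] [0.481 0.146 0.02 ] [[0.434, 0.096, 0.0], [0.547, 0.202, 0.058]] 1757
tin_mouth 0.82 [358. 340.] [ 0.418 -0.174  0.08 ] [[0.392, -0.199, 0.005], [0.476, -0.115, 0.114]] 3744
carrier_cover 0.94 [279. 283.] [0.481 0.146 0.02 ] [[0.434, 0.096, 0.0], [0.547, 0.202, 0.058]] 1762
slug_tin 0.93 [356. 337.] [ 0.417 -0.174  0.08 ] [[0.392, -0.199, 0.004], [0.476, -0.115
[... 670 characters left out ...]
, 0.216, 0.062]] 2591
slug_tin 0.87 [428. 290.] [ 0.437 -0.155  0.083] [[0.397, -0.193, 0.004], [0.477, -0.109, 0.118]] 1899
jar 0.95 [176. 204.] [0.614 0.366 0.073] [[0.589, 0.343, 0.003], [0.642, 0.397, 0.078]] 835
jar 0.21 [429. 285.] [ 0.438 -0.154  0.082] [[0.397, -0.193, 0.005], [0.477, -0.109, 0.118]] 1854
timer 0.61 [436. 191.] [ 0.642 -0.181  0.027] [[0.607, -0.216, 0.007], [0.678, -0.148, 0.036]] 881
timer 0.2 [277. 262.] [0.496 0.158 0.024] [[0.44, 0.108, 0.019], [0.55, 0.214, 0.062]] 2426
spare_slug 0.67 [220. 187.] [0.644 0.277 0.098] [[0.627, 0.261, 0.013], [0.669, 0.301, 0.103]] 524
calliper 0.85 [202. 281.] [0.459 0.323 0.008] [[0.42, 0.266, 0.003], [0.469, 0.461, 0.016]] 938
```

View pics/scene0.png

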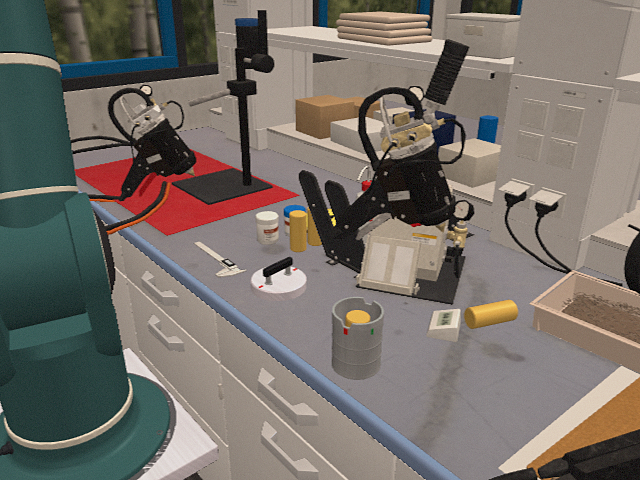

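View pics/top0.png

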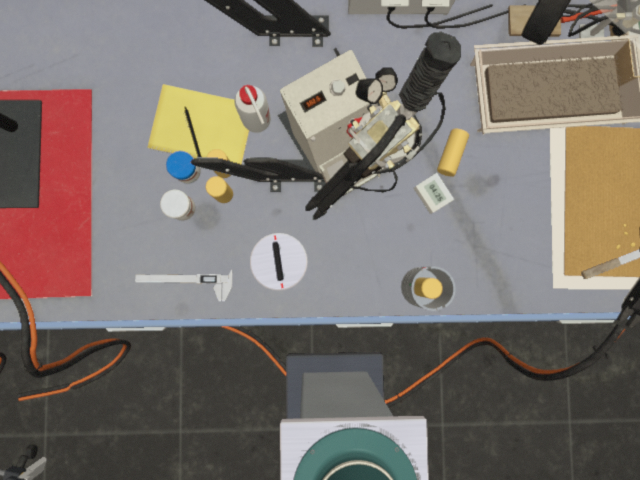

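```bash
python3 - <<'E'
import numpy as np,cv2
from scipy.optimize import least_squares
t=cv2.imread("pics/top0.png");s=cv2.imread("pics/scene0.png")
a=cv2.resize(t[215:310,220:330],None,fx=7,fy=6,interpolation=cv2.INTER_CUBIC);cv2.imwrite("pics/top_cov.png",a)
a=cv2.resize(t[240:330,380:480],None,fx=6,fy=6,interpolation=cv2.INTER_CUBIC);cv2.imwrite("pics/top_tin.png",a)
a=cv2.resize(s[275:405,300:410],None,fx=4.5,fy=4.5,interpolation=cv2.INTER_CUBIC);cv2.imwrite("pics/scene_tin.png",a)
def circ(P):
    r=least_squares(lambda c:np.hypot(P[:,0]-c[0],P[:,1]-c[1])-c[2],[*P.mean(0)[:2],.05],loss='soft_l1',f_scale=.002).x;return r
for n in("top","scene"):
    W=np.load(n+"0.npy")
    x,y,z=W[...,0],W[...,1],W[...,2]
    near=np.hypot(x-.496,y-.159)<.075
    B=W[near&(z>.040)]
    if n=="top":
        b=W[near&(z>.052)]
    else: b=W[near&(z>.053)]
    c,(w,h),ang=cv2.minAreaRect(b[:,:2].astype(np.float32))
    pc=np.linalg.svd(b[:,:2]-b[:,:2].mean(0))[2][0]
    print(n,"bar",len(b),c,w,h,ang,"pca deg",np.degrees(np.arctan2(pc[1],pc[0])),b.mean(0))
    C=W[near&(z>.012)&(z<.032)];print("cover top",np.nanmedian(C,0),cv2.minEnclosingCircle(C[:,:2].astype(np.float32)))
    nt=np.hypot(x-.437,y+.155)<.06
    T=W[nt&(z>.108)];print("rim",len(T),circ(T),np.median(T,0))
    S=W[nt&(z>.02)&(z<.100)]
    if n=="scene":print("wall",circ(S))
E
```

```text
top bar 263 (0.4964502453804016, 0.16034488379955292) 0.08318065851926804 0.014217078685760498 7.822902679443359 pca deg -172.17223896670666 [0.49608588 0.16006186 0.06043334]
cover top [0.49605446 0.15795145 0.02319076] ((0.4962098002433777, 0.1605219542980194), 0.062109630554914474)
rim 335 [ 0.43689846 -0.15182346  0.04185583] [ 0.43621552 -0.15475722  0.11549522]
scene bar 149 (0.4951358437538147, 0.15691426396369934) 0.08704636245965958 0.017066296190023422 10.648260116577148 pca deg -171.3959161457486 [0.49023726 0.15403902 0.05699223]
cover top [0.48431136 0.14231012 0.02007439] ((0.4933781623840332, 0.15544120967388153), 0.06340659409761429)
rim 423 [ 0.43486182 -0.15625306  0.04197278] [ 0.43184842 -0.15926668  0.11275717]
wall [ 0.43487456 -0.1561901   0.04181514]
```

The scene view shows the cover at about (280,280) with its black bar, and the open tin at (357,338), with a red mark at (346,331) and a green one. In the top view the cover is at (279,262) and the tin at (428,288).

View pics/top_tin.png

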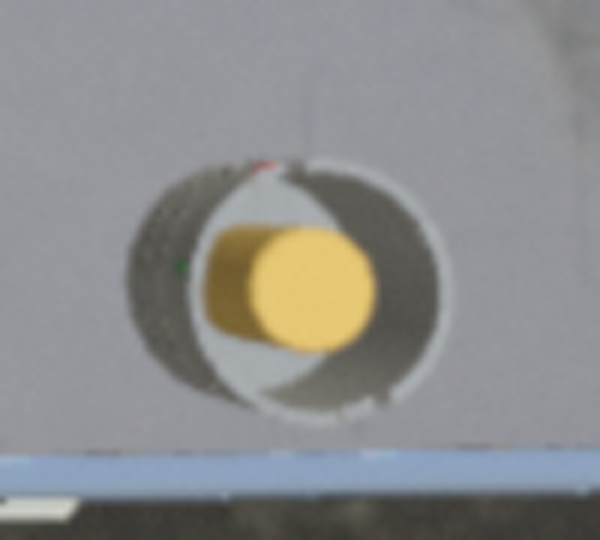

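View pics/scene_tin.png

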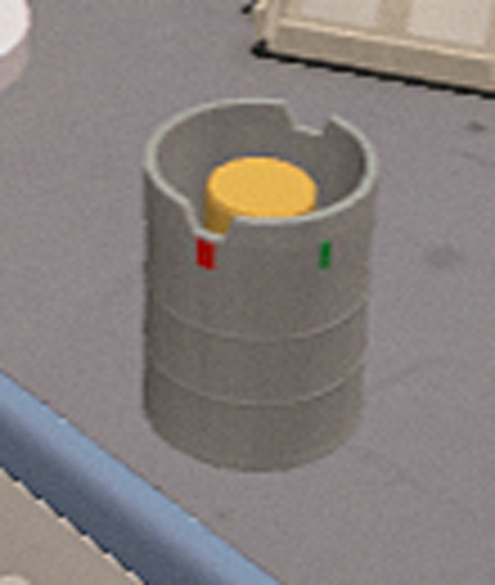

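View pics/top_cov.png

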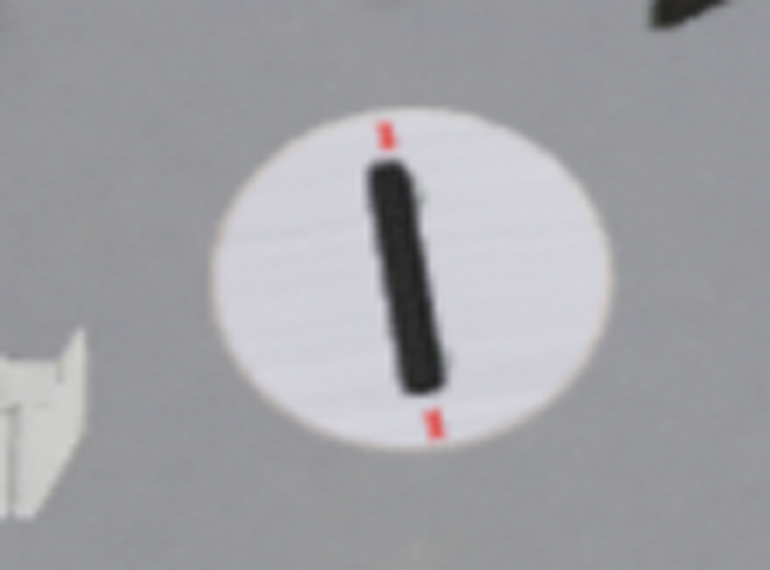

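```bash
python3 - <<'E'
import numpy as np,cv2
s=cv2.imread("pics/scene0.png").astype(int);W=np.load("scene0.npy")
b,g,r=s[...,0],s[...,1],s[...,2]
x,y,z=W[...,0],W[...,1],W[...,2]
c=np.array([.4349,-.1562]);nt=np.hypot(x-c[0],y-c[1])<.06
for n,m in(("red",(r-g>50)&(r-b>50)),("green",(g-r>40)&(g-b>20))):
    mm=m&nt&(z>.02)
    P=W[mm];vv,uu=np.nonzero(mm);print(n,len(P),P.mean(0),"ang",np.degrees(np.arctan2(P[:,1].mean()-c[1],P[:,0].mean()-c[0])),uu.mean(),vv.mean(), P[:,2].min(),P[:,2].max())
# rim height vs angle, both cams
for n,c in(("scene",c),("top",np.array([.4369,-.1519]))):
    W=np.load(n+"0.npy");d=W[...,:2]-c;rr=np.hypot(d[...,0],d[...,1]);a=np.degrees(np.arctan2(d[...,1],d[...,0]))
    m=(rr>.037)&(rr<.049)
    print(n,[(k,int(1000*np.nanmax(W[m&(a>=k)&(a<k+10)][:,2],initial=0)),int((m&(a>=k)&(a<k+10)&(W[...,2]>.111)).sum())) for k in range(-180,180,10)])
E
```

```text
red 94 [ 0.42551866 -0.1600343   0.10046838] ang -157.76941584527106 355.25531914893617 320.09574468085106 0.08967584411799256 0.10359747352843884
green 11 [ 0.4266397  -0.19789701  0.09718094] ang -101.20537809127157 371.54545454545456 331.1818181818182 0.09211982280566844 0.10426738932722757
scene [(-180, 115, 9), (-170, 109, 0), (-160, 106, 0), (-150, 115, 12), (-140, 115, 13), (-130, 115, 14), (-120, 116, 12), (-110, 115, 13), (-100, 115, 14), (-90, 115, 10), (-80, 115, 8), (-70, 114, 9), (-60, 114, 6), (-50, 114, 4), (-40, 115, 9), (-30, 115, 8), (-20, 115, 8), (-10, 114, 9), (0, 115, 7), (10, 108, 0), (20, 109, 0), (30, 114, 9), (40, 115, 11), (50, 114, 9), (60, 114, 11), (70, 114, 9), (80, 115, 11), (90, 115, 8), (100, 115, 7), (110, 114, 9), (120, 114, 5), (130, 115, 6), (140, 115, 7), (150, 115, 8), (160, 116, 9), (170, 114, 6)]
top [(-180, 118, 9), (-170, 110, 0), (-160, 108, 0), (-150, 120, 9), (-140, 118, 11), (-130, 116, 10), (-120, 118, 10), (-110, 119, 9), (-100, 118, 10), (-90, 120, 11), (-80, 119, 9), (-70, 118, 9), (-60, 118, 10), (-50, 117, 7), (-40, 121, 8), (-30, 119, 9), (-20, 119, 8), (-10, 116, 8), (0, 119, 6), (10, 108, 0), (20, 112, 1), (30, 117, 8), (40, 118, 8), (50, 119, 9), (60, 118, 10), (70, 116, 9), (80, 118, 12), (90, 117, 8), (100, 120, 10), (110, 118, 10), (120, 118, 9), (130, 119, 7), (140, 116, 10), (150, 121, 9), (160, 119, 6), (170, 118, 8)]
```

```bash
python3 - <<'E'
import numpy as np
for n,c in(("scene",np.array([.4349,-.1562])),("top",np.array([.4369,-.1519]))):
    W=np.load(n+"0.npy");x,y,z=W[...,0],W[...,1],W[...,2]
    for nm,(X0,X1,Y0,Y1) in {"path":(.1,.6,-.3,.65),"cover":(.38,.62,.03,.29),"tin":(.3,.58,-.29,-.02)}.items():
        m=(x>X0)&(x<X1)&(y>Y0)&(y<Y1)&(z>.11)&(np.hypot(x-c[0],y-c[1])>.06)
        P=W[m];print(n,nm,len(P),np.round(np.percentile(P,[0,5,95,100],0),3).tolist() if len(P) else "")
    P=W[(np.hypot(x-c[0],y-c[1])>.039)&(np.hypot(x-c[0],y-c[1])<.047)&(z>.112)]
    a=np.sort(np.degrees(np.arctan2(P[:,1]-c[1],P[:,0]-c[0])));d=np.diff(a);i=np.argsort(d)[-4:]
    print(n,[(a[k].round(1),a[k+1].round(1),((a[k]+a[k+1])/2).round(1)) for k in i])
E
```

```text
scene path 363 [[0.1, -0.039, 0.119], [0.573, 0.046, 0.127], [0.599, 0.095, 0.32], [0.6, 0.11, 0.595]]
scene cover 765 [[0.573, 0.03, 0.119], [0.58, 0.031, 0.13], [0.616, 0.076, 0.36], [0.62, 0.097, 0.405]]
scene tin 0 
scene [(np.float64(96.9), np.float64(101.2), np.float64(99.0)), (np.float64(-55.4), np.float64(-51.1), np.float64(-53.2)), (np.float64(6.2), np.float64(31.4), np.float64(18.8)), (np.float64(-175.5), np.float64(-148.8), np.float64(-162.1))]
top path 819 [[0.142, -0.029, 0.12], [0.149, 0.062, 0.134], [0.598, 0.552, 0.34], [0.6, 0.56, 0.35]]
top cover 731 [[0.575, 0.03, 0.12], [0.583, 0.033, 0.132], [0.618, 0.093, 0.404], [0.62, 0.101, 0.413]]
top tin 0 
top [(np.float64(137.3), np.float64(140.8), np.float64(139.1)), (np.float64(-47.8), np.float64(-43.8), np.float64(-45.8)), (np.float64(7.7), np.float64(29.4), np.float64(18.6)), (np.float64(-172.0), np.float64(-148.8), np.float64(-160.4))]
```

```bash
cat >> h.py <<'E'
def rel(x,y,z,deg):
    "tool shift to reach world TCP x,y,z with tool pointing straight down, tool x at deg"
    s=get_state();r0=R.from_rotvec(s["ee_rot"])
    a=np.radians(deg);X=np.array([np.cos(a),np.sin(a),0]);Z=np.array([0,0,-1.]);Y=np.cross(Z,X)
    r1=R.from_matrix(np.stack([X,Y,Z],1))
    x0=r0.apply([1,0,0])
    print("t",round(float(s["time_s"]),2),"pos",np.round(s["tool_pos"],4),"toolx",round(np.degrees(np.arctan2(x0[1],x0[0])),2),"z",np.round(r0.apply([0,0,1]),4),"F",np.round(s["wrist_force"],1),"M",np.round(s["moment"],2),"w",round(float(s["gripper_width"]),4),"q",np.round(s["q"],2))
    print("shift",np.round(r0.inv().apply(np.array([x,y,z])-s["tool_pos"])*1000,1),"turn",np.round((r0.inv()*r1).as_rotvec(),4))
E
python3 -c "
from h import *
rel(.495,.158,.15,8)"
```

```text
t 0.9 pos [0.1678 0.602  0.1767] toolx 164.43 z [ 0.e+00 -1.e-04 -1.e+00] F [-0.1  0.2  0.5] M [-0.03  0.03  0.05] w 0.0942 q [-1.34  0.42 -0.01  1.61  0.    1.11 -0.05]
shift [-434.4 -339.9   26.8] turn [0.0000e+00 1.0000e-04 2.7301e+00]
```

Emit:
{"name": "move_arm", "arguments": {"motion": [{"jaw": 0,"x": -43,"y": -34,"z": -10,"az": 0.16},{"jaw": 0,"x": -87,"y": -68,"z": -10,"az": 0.32},{"jaw": 0,"x": -130,"y": -102,"z": -10,"az": 0.48},{"jaw": 0,"x": -174,"y": -136,"z": -10,"az": 0.65},{"jaw": 0,"x": -217,"y": -170,"z": -5,"az": 0.82},{"jaw": 0,"x": -261,"y": -204,"z": 0,"az": 1.0},{"jaw": 0,"x": -304,"y": -238,"z": 5,"az": 1.18},{"jaw": 0,"x": -348,"y": -272,"z": 10,"az": 1.36},{"jaw": 0,"x": -391,"y": -306,"z": 20,"az": 1.54},{"jaw": 0,"x": -434.5,"y": -340,"z": 27,"az": 1.72}]}}

```text
invalid input
```

```bash
python3 -c "
from h import *
rel(.495,.158,.1,8)"
```

```text
t 0.9 pos [0.1678 0.602  0.1767] toolx 164.43 z [ 0.e+00 -1.e-04 -1.e+00] F [-0.1  0.2  0.5] M [-0.03  0.03  0.05] w 0.0942 q [-1.34  0.42 -0.01  1.61  0.    1.11 -0.05]
shift [-434.4 -339.9   76.8] turn [0.0000e+00 1.0000e-04 2.7301e+00]
```

Emit:
{"name": "move_arm", "arguments": {"motion": [{"jaw": 0,"x": -43,"y": -34,"z": -10,"ax": 0,"ay": 0,"az": 0.16},{"jaw": 0,"x": -87,"y": -68,"z": -10,"ax": 0,"ay": 0,"az": 0.32},{"jaw": 0,"x": -130,"y": -102,"z": -10,"ax": 0,"ay": 0,"az": 0.48},{"jaw": 0,"x": -174,"y": -136,"z": -10,"ax": 0,"ay": 0,"az": 0.65},{"jaw": 0,"x": -217,"y": -170,"z": -5,"ax": 0,"ay": 0,"az": 0.82},{"jaw": 0,"x": -261,"y": -204,"z": 0,"ax": 0,"ay": 0,"az": 1.0},{"jaw": 0,"x": -304,"y": -238,"z": 5,"ax": 0,"ay": 0,"az": 1.18},{"jaw": 0,"x": -348,"y": -272,"z": 10,"ax": 0,"ay": 0,"az": 1.36},{"jaw": 0,"x": -391,"y": -306,"z": 20,"ax": 0,"ay": 0,"az": 1.54},{"jaw": 0,"x": -434.5,"y": -340,"z": 27,"ax": 0,"ay": 0,"az": 1.72}], "grip_force": 40}}

```text
time_s: 2.15
tool_pos: [0.4959, 0.1565, 0.1497]
ee_rot: [-2.641, -1.701, -0.001]
wrist_force: [0.3, 1.3, -0.2]
gripper_width: 0.0937
```

```bash
python3 -c "
from h import *
rel(.495,.158,.1,8)"
```

```text
t 2.15 pos [0.4959 0.1565 0.1497] toolx 65.56 z [ 5.e-04  3.e-04 -1.e+00] F [ 0.3  1.3 -0.2] M [-0.03  0.1   0.04] w 0.0937 q [-0.81  0.29  0.53  1.92 -0.17  0.98 -0.63]
shift [ 1.  -1.5 49.7] turn [ 0.0000e+00 -6.0000e-04  1.0046e+00]
```

Emit:
{"name": "move_arm", "arguments": {"motion": [{"jaw": 0,"x": 0,"y": 0,"z": 5,"ax": 0,"ay": 0,"az": 0.17},{"jaw": 0,"x": 0,"y": 0,"z": 10,"ax": 0,"ay": 0,"az": 0.34},{"jaw": 0,"x": 0,"y": 0,"z": 20,"ax": 0,"ay": 0,"az": 0.51},{"jaw": 0,"x": 0,"y": 0,"z": 30,"ax": 0,"ay": 0,"az": 0.68},{"jaw": 0,"x": 0,"y": 0,"z": 40,"ax": 0,"ay": 0,"az": 0.85},{"jaw": 0,"x": 0,"y": 0,"z": 50,"ax": 0,"ay": 0,"az": 1.01},{"jaw": 0,"x": 0,"y": 0,"z": 60,"ax": 0,"ay": 0,"az": 1.01},{"jaw": 0,"x": 0,"y": 0,"z": 65,"ax": 0,"ay": 0,"az": 1.01},{"jaw": 0,"x": 0,"y": 0,"z": 65,"ax": 0,"ay": 0,"az": 1.01},{"jaw": 0,"x": 0,"y": 0,"z": 65,"ax": 0,"ay": 0,"az": 1.01}]}}

```text
time_s: 3.4
tool_pos: [0.4953, 0.1578, 0.0851]
ee_rot: [-3.134, -0.221, -0.001]
wrist_force: [-0.1, -0.3, -0.0]
gripper_width: 0.0943
```

```bash
python3 -c "
from h import *
rel(.495,.158,.033,8)
p=camera('scene');save(p,'s1');t=camera('top');save(t,'t1')
a=np.hstack([cv2.resize(q['frame'][150:350,a:a+180],None,fx=2.2,fy=2.2) for q,a in((p,190),(t,190))]);cv2.imwrite('pics/st1.png',a[:,:,::-1])"
```

```text
t 3.4 pos [0.4953 0.1578 0.0851] toolx 8.06 z [ 4.e-04  2.e-04 -1.e+00] F [-0.1 -0.3 -0. ] M [-0.    0.18 -0.03] w 0.0943 q [-0.92  0.42  0.69  1.98 -0.34  0.86 -1.48]
shift [-0.3 -0.2 52.1] turn [-0.0002 -0.0004  0.001 ]
```

View pics/st1.png

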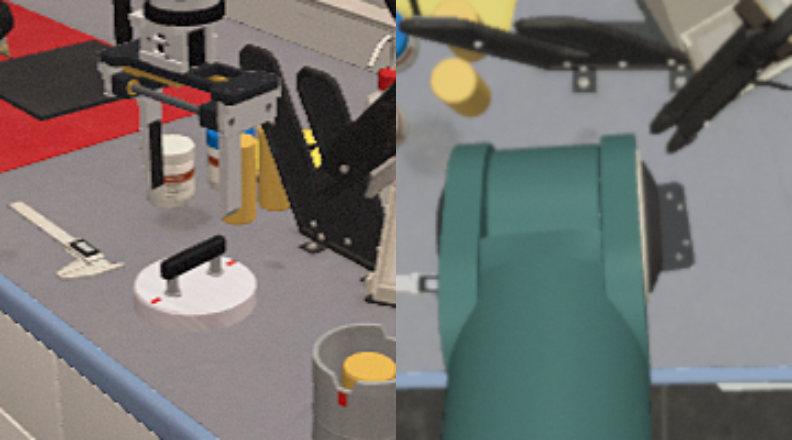

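The open fingers hang over the bar, straddling it with their opening across it; the arm hides the bar in the top view. Next I'll descend and close.

Emit:
{"name": "move_arm", "arguments": {"motion": [{"jaw": 0,"x": 0,"y": 0,"z": 15,"ax": 0,"ay": 0,"az": 0},{"jaw": 0,"x": 0,"y": 0,"z": 30,"ax": 0,"ay": 0,"az": 0},{"jaw": 0,"x": 0,"y": 0,"z": 42,"ax": 0,"ay": 0,"az": 0},{"jaw": 0.3,"x": 0,"y": 0,"z": 49,"ax": 0,"ay": 0,"az": 0},{"jaw": 0.6,"x": 0,"y": 0,"z": 52,"ax": 0,"ay": 0,"az": 0},{"jaw": 0.75,"x": 0,"y": 0,"z": 52,"ax": 0,"ay": 0,"az": 0},{"jaw": 0.85,"x": 0,"y": 0,"z": 52,"ax": 0,"ay": 0,"az": 0},{"jaw": 1,"x": 0,"y": 0,"z": 52,"ax": 0,"ay": 0,"az": 0},{"jaw": 1,"x": 0,"y": 0,"z": 52,"ax": 0,"ay": 0,"az": 0},{"jaw": 1,"x": 0,"y": 0,"z": 52,"ax": 0,"ay": 0,"az": 0}], "grip_force": 50}}

```text
time_s: 4.75
tool_pos: [0.4951, 0.1579, 0.0328]
ee_rot: [3.134, 0.219, 0.0]
wrist_force: [-0.6, 0.4, -0.7]
gripper_width: 0.0276
```

```bash
python3 -c "
from h import *
rel(.495,.158,.22,18.8)"
```

```text
t 4.75 pos [0.4951 0.1579 0.0328] toolx 8.01 z [ 2.e-04 -0.e+00 -1.e+00] F [-0.6  0.4 -0.7] M [-0.05  0.15  0.04] w 0.0276 q [-0.87  0.5   0.63  2.01 -0.42  0.76 -1.42]
shift [-1.000e-01 -1.000e-01 -1.872e+02] turn [ 0.     -0.0002 -0.1883]
```

Still closing. I'll let it finish, then lift.

Emit:
{"name": "move_arm", "arguments": {"motion": [{"jaw": 1,"x": 0,"y": 0,"z": 0,"ax": 0,"ay": 0,"az": 0},{"jaw": 1,"x": 0,"y": 0,"z": 0,"ax": 0,"ay": 0,"az": 0},{"jaw": 1,"x": 0,"y": 0,"z": 0,"ax": 0,"ay": 0,"az": 0},{"jaw": 1,"x": 0,"y": 0,"z": 0,"ax": 0,"ay": 0,"az": 0},{"jaw": 1,"x": 0,"y": 0,"z": 0,"ax": 0,"ay": 0,"az": 0},{"jaw": 1,"x": 0,"y": 0,"z": -4,"ax": 0,"ay": 0,"az": 0},{"jaw": 1,"x": 0,"y": 0,"z": -10,"ax": 0,"ay": 0,"az": 0},{"jaw": 1,"x": 0,"y": 0,"z": -18,"ax": 0,"ay": 0,"az": 0},{"jaw": 1,"x": 0,"y": 0,"z": -28,"ax": 0,"ay": 0,"az": 0},{"jaw": 1,"x": 0,"y": 0,"z": -40,"ax": 0,"ay": 0,"az": 0}]}}

```text
time_s: 6.0
tool_pos: [0.4951, 0.1578, 0.0736]
ee_rot: [3.134, 0.219, 0.0]
wrist_force: [-0.6, 0.4, -0.2]
gripper_width: 0.0004
```

```bash
python3 -c "
from h import *
rel(.4365,-.1535,.21,18.8)"
```

```text
t 6.0 pos [0.4951 0.1578 0.0736] toolx 8.01 z [ 1.e-04 -1.e-04 -1.e+00] F [-0.6  0.4 -0.2] M [ 0.04  0.12 -0.03] w 0.0004 q [-0.92  0.43  0.68  1.98 -0.36  0.84 -1.47]
shift [-101.4  300.2 -136.4] turn [ 1.000e-04 -1.000e-04 -1.883e-01]
```

The jaws closed to 0, so they missed the bar. I'll look.

```bash
python3 -c "
from h import *
p=camera('scene');save(p,'s2');t=camera('top');W=cloud(p);np.save('s2.npy',W)
cv2.imwrite('pics/s2c.png',cv2.resize(p['frame'][180:330,200:380],None,fx=4,fy=4,interpolation=2)[:,:,::-1])
x,y,z=W[...,0],W[...,1],W[...,2]
n=np.hypot(x-.495,y-.158)<.09
C=W[n&(z<.03)&(z>.012)];print(cv2.minEnclosingCircle(C[:,:2].astype(np.float32)))
T=W[n&(z>.068)&(z<.095)];print(len(T),T.mean(0),np.percentile(T,[0,100],0))
"
```

```text
((0.49547144770622253, 0.15504227578639984), 0.06455506384372711)<string>:8: RuntimeWarning: Mean of empty slice.
  ret = um.true_divide(
Traceback (most recent call last):
IndexError: index -1 is out of bounds for axis 0 with size 0
```

View pics/s2c.png

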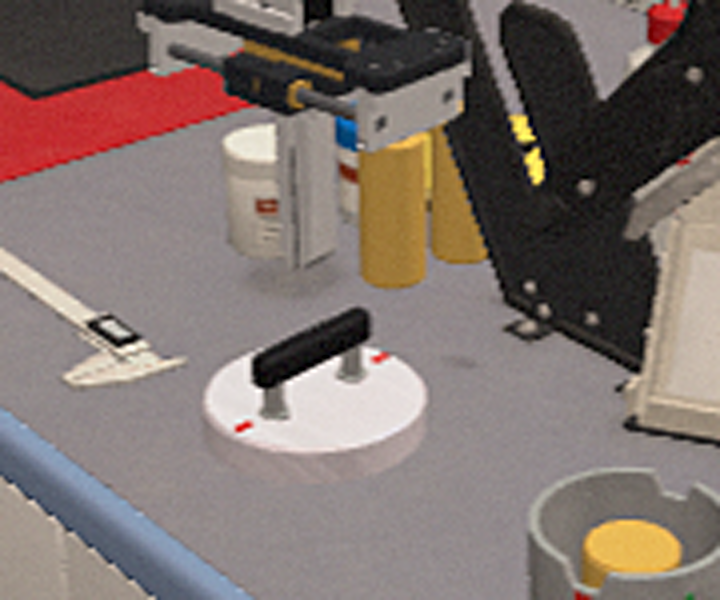

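```bash
python3 -c "
from h import *
W=np.load('s2.npy')
for u,v in((272,243),(275,240),(280,240),(278,215),(282,225)): print(u,v,np.round(W[v,u],4))
p=camera('scene');K=p['camera_matrix'];T=np.linalg.inv(p['cam_to_world'])
for P in([.495,.158,.0736],[.495,.158,.06]):
  c=T[:3,:3]@P+T[:3,3];c=K@c;print(c[:2]/c[2])
print(get_state()['tool_pos'])
"
```

```text
272 243 [0.4848 0.1621 0.1076]
275 240 [0.4835 0.1487 0.12  ]
280 240 [0.4914 0.1415 0.1202]
278 215 [0.4884 0.1416 0.1784]
282 225 [0.5012 0.1462 0.1506]
[277.44531036 256.35845418]
[277.63930147 261.88249423]
[0.49543559 0.15818271 0.07350015]
```

```bash
python3 -c "
from h import *
p=camera('scene');W=cloud(p);x,y,z=W[...,0],W[...,1],W[...,2]
n=(np.hypot(x-.495,y-.158)<.04)&(z>.07)
print(n.sum())
for a in np.arange(.07,.2,.005):
  m=n&(z>=a)&(z<a+.005)
  if m.sum(): print(round(a,3),m.sum(),np.round(W[m].min(0),3),np.round(W[m].max(0),3))
s=get_state();print(s['tool_pos'],s['q'],s['gripper_width'],s['time_s'])
"; python3 -c "
import plant;print([a for a in dir(plant) if a[0]!='_'])"
```

```text
2209
0.1 8 [0.484 0.149 0.101] [0.501 0.159 0.105]
0.105 19 [0.481 0.146 0.105] [0.504 0.166 0.11 ]
0.11 24 [0.482 0.141 0.11 ] [0.502 0.167 0.115]
0.115 32 [0.482 0.14  0.115] [0.502 0.168 0.12 ]
0.12 27 [0.481 0.141 0.12 ] [0.502 0.163 0.125]
0.125 36 [0.483 0.14  0.125] [0.505 0.167 0.13 ]
0.13 28 [0.483 0.141 0.13 ] [0.503 0.167 0.135]
0.135 29 [0.484 0.142 0.135] [0.504 0.167 0.14 ]
0.14 31 [0.481 0.141 0.14 ] [0.506 0.167 0.145]
0.145 30 [0.483 0.139 0.145] [0.505 0.167 0.15 ]
0.15 30 [0.482 0.141 0.15 ] [0.502 0.163 0.155]
0.155 28 [0.481 0.143 0.155] [0.504 0.17  0.16 ]
0.16 37 [0.482 0.141 0.16 ] [0.505 0.167 0.165]
0.165 33 [0.482 0.141 0.165] [0.503 0.168 0.17 ]
0.17 34 [0.483 0.14  0.17 ] [0.506 0.169 0.175]
0.175 30 [0.482 0.141 0.175] [0.506 0.168 0.18 ]
0.18 34 [0.483 0.141 0.18 ] [0.504 0.167 0.185]
0.185 27 [0.483 0.139 0.185] [0.505 0.166 0.189]
0.19 7 [0.483 0.134 0.19 ] [0.487 0.151 0.195]
0.195 13 [0.484 0.13  0.195] [0.508 0.141 0.2  ]
[0.49507206 0.15807658 0.07296623] [-0.91453131  0.43508216  0.67459324  1.98489259 -0.36118076  0.84132125
 -1.47127639] 0.0008054918470887561 6.2
['MotionError', 'camera', 'find_in', 'get_state', 'grip_point_offset', 'outline_of', 'sign_off']
```

Emit:
{"name": "move_arm", "arguments": {"motion": [{"jaw": 0.5,"x": 0,"y": 0,"z": 0,"ax": 0,"ay": 0,"az": 0},{"jaw": 0.5,"x": 0,"y": 0,"z": 0,"ax": 0,"ay": 0,"az": 0},{"jaw": 0.5,"x": 0,"y": 0,"z": 5,"ax": 0,"ay": 0,"az": 0},{"jaw": 0.5,"x": 0,"y": 0,"z": 12,"ax": 0,"ay": 0,"az": 0},{"jaw": 0.5,"x": 0,"y": 0,"z": 20,"ax": 0,"ay": 0,"az": 0},{"jaw": 0.5,"x": 0,"y": 0,"z": 28,"ax": 0,"ay": 0,"az": 0},{"jaw": 0.5,"x": 0,"y": 0,"z": 36,"ax": 0,"ay": 0,"az": 0},{"jaw": 0.5,"x": 0,"y": 0,"z": 46,"ax": 0,"ay": 0,"az": 0},{"jaw": 0.5,"x": 0,"y": 0,"z": 56,"ax": 0,"ay": 0,"az": 0},{"jaw": 0.5,"x": 0,"y": 0,"z": 63,"ax": 0,"ay": 0,"az": 0}]}}

```text
time_s: 7.45
tool_pos: [0.4949, 0.1578, 0.009]
ee_rot: [3.134, 0.219, -0.001]
wrist_force: [0.2, -0.1, -0.7]
gripper_width: 0.0466
```

```bash
python3 -c "
from h import *
print(grip_point_offset)
p=camera('scene');np.save('s3.npy',cloud(p))
cv2.imwrite('pics/s3c.png',cv2.resize(p['frame'][180:330,200:380],None,fx=4,fy=4,interpolation=2)[:,:,::-1])
rel(.495,.158,.004,8)
"
```

```text
0.0188
t 7.5 pos [0.4946 0.1576 0.0085] toolx 8.01 z [-1.e-03 -7.e-04 -1.e+00] F [-0.8 -0.9 -2.4] M [ 0.01  0.24 -0.  ] w 0.047 q [-0.85  0.54  0.6   2.02 -0.45  0.72 -1.4 ]
shift [ 0.5 -0.3  4.5] turn [0.0005 0.0011 0.0002]
```

View pics/s3c.png

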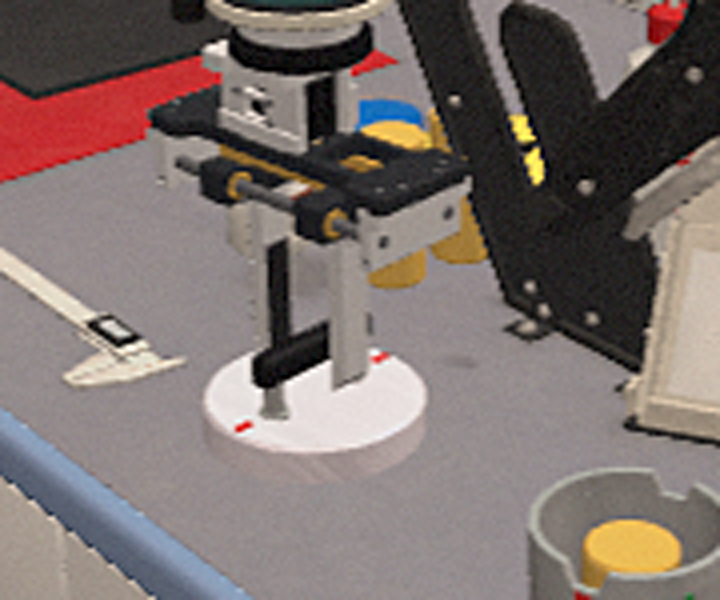

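The fingers now straddle the bar: the near tip, at crop (345,385), is below the bar top and above the cover. I'll go 4 mm lower and close.

Emit:
{"name": "move_arm", "arguments": {"motion": [{"jaw": 0.5,"x": 0,"y": 0,"z": 2,"ax": 0,"ay": 0,"az": 0},{"jaw": 0.6,"x": 0,"y": 0,"z": 4,"ax": 0,"ay": 0,"az": 0},{"jaw": 0.7,"x": 0,"y": 0,"z": 4,"ax": 0,"ay": 0,"az": 0},{"jaw": 0.8,"x": 0,"y": 0,"z": 4,"ax": 0,"ay": 0,"az": 0},{"jaw": 1,"x": 0,"y": 0,"z": 4,"ax": 0,"ay": 0,"az": 0},{"jaw": 1,"x": 0,"y": 0,"z": 4,"ax": 0,"ay": 0,"az": 0},{"jaw": 1,"x": 0,"y": 0,"z": 4,"ax": 0,"ay": 0,"az": 0},{"jaw": 1,"x": 0,"y": 0,"z": 4,"ax": 0,"ay": 0,"az": 0},{"jaw": 1,"x": 0,"y": 0,"z": 4,"ax": 0,"ay": 0,"az": 0},{"jaw": 1,"x": 0,"y": 0,"z": 4,"ax": 0,"ay": 0,"az": 0}]}}

```text
time_s: 8.75
tool_pos: [0.4951, 0.158, 0.0059]
ee_rot: [-3.134, -0.22, -0.0]
wrist_force: [-1.0, 1.6, 5.3]
gripper_width: 0.0134
```

```bash
python3 -c "
from h import *
rel(.495,.158,.004,8)
p=camera('scene');W=cloud(p);x,y,z=W[...,0],W[...,1],W[...,2]
n=np.hypot(x-.496,y-.159)<.07
C=W[n&(z<.03)&(z>.012)];print(cv2.minEnclosingCircle(C[:,:2].astype(np.float32)))
"
```

```text
t 8.75 pos [0.4951 0.158  0.0059] toolx 8.02 z [ 1.e-04  2.e-04 -1.e+00] F [-1.   1.6  5.3] M [ 0.43  0.44 -0.03] w 0.0134 q [-0.85  0.54  0.6   2.02 -0.46  0.71 -1.39]
shift [-0.1 -0.   1.9] turn [-0.0001 -0.0001  0.0003]
((0.49370259046554565, 0.15447816252708435), 0.0634857565164566)
```

Emit:
{"name": "move_arm", "arguments": {"motion": [{"jaw": 1,"x": 0,"y": 0,"z": -5,"ax": 0,"ay": 0,"az": 0},{"jaw": 1,"x": 0,"y": 0,"z": -15,"ax": 0,"ay": 0,"az": 0},{"jaw": 1,"x": 0,"y": 0,"z": -30,"ax": 0,"ay": 0,"az": 0},{"jaw": 1,"x": 0,"y": 0,"z": -50,"ax": 0,"ay": 0,"az": 0},{"jaw": 1,"x": 0,"y": 0,"z": -70,"ax": 0,"ay": 0,"az": 0},{"jaw": 1,"x": 0,"y": 0,"z": -90,"ax": 0,"ay": 0,"az": 0},{"jaw": 1,"x": 0,"y": 0,"z": -110,"ax": 0,"ay": 0,"az": 0},{"jaw": 1,"x": 0,"y": 0,"z": -130,"ax": 0,"ay": 0,"az": 0},{"jaw": 1,"x": 0,"y": 0,"z": -145,"ax": 0,"ay": 0,"az": 0},{"jaw": 1,"x": 0,"y": 0,"z": -155,"ax": 0,"ay": 0,"az": 0}]}}

```text
time_s: 10.05
tool_pos: [0.4951, 0.1579, 0.1618]
ee_rot: [-3.134, -0.219, -0.001]
wrist_force: [0.5, -0.3, -4.4]
gripper_width: 0.014
```

```bash
python3 -c "
from h import *
p=camera('scene');save(p,'s4')
cv2.imwrite('pics/s4c.png',cv2.resize(p['frame'][130:330,190:400],None,fx=3,fy=3,interpolation=2)[:,:,::-1])
rel(.4358,-.1541,.16,18.8)
"
```

```text
t 10.1 pos [0.4955 0.158  0.1625] toolx 8.0 z [ 1.3e-03  8.0e-04 -1.0e+00] F [ 0.8  0.3 -2. ] M [ 0.01 -0.11  0.04] w 0.0132 q [-0.99  0.3   0.75  1.91 -0.24  1.02 -1.57]
shift [-102.6  300.7    2.2] turn [-0.0004 -0.0014 -0.1884]
```

View pics/s4c.png

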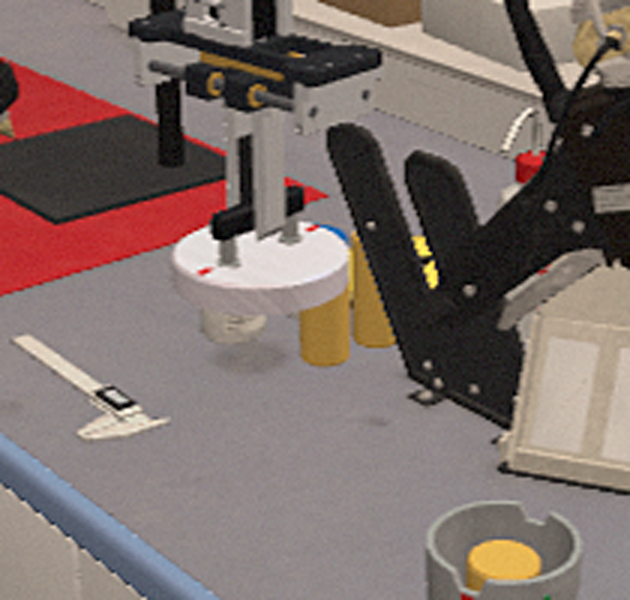

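The cover hangs level in the jaws at crop (262,265), and the -4.4 N reading matches cover plus lid. Now I'll carry it over the tin.

Emit:
{"name": "move_arm", "arguments": {"motion": [{"jaw": 1,"x": -5,"y": 15,"z": 0,"ax": 0,"ay": 0,"az": 0},{"jaw": 1,"x": -15,"y": 45,"z": 0,"ax": 0,"ay": 0,"az": -0.02},{"jaw": 1,"x": -29,"y": 85,"z": 0,"ax": 0,"ay": 0,"az": -0.05},{"jaw": 1,"x": -44,"y": 130,"z": 0,"ax": 0,"ay": 0,"az": -0.08},{"jaw": 1,"x": -60,"y": 175,"z": 0,"ax": 0,"ay": 0,"az": -0.11},{"jaw": 1,"x": -75,"y": 220,"z": 0,"ax": 0,"ay": 0,"az": -0.14},{"jaw": 1,"x": -88,"y": 258,"z": 0,"ax": 0,"ay": 0,"az": -0.16},{"jaw": 1,"x": -97,"y": 284,"z": 0,"ax": 0,"ay": 0,"az": -0.18},{"jaw": 1,"x": -101,"y": 296,"z": 0,"ax": 0,"ay": 0,"az": -0.188},{"jaw": 1,"x": -102.5,"y": 300.7,"z": 0,"ax": 0,"ay": 0,"az": -0.188}]}}

```text
time_s: 11.35
tool_pos: [0.4344, -0.1553, 0.1603]
ee_rot: [-3.1, -0.51, 0.001]
wrist_force: [0.2, -0.0, -4.5]
gripper_width: 0.0136
```

Emit:
{"name": "move_arm", "arguments": {"motion": [{"jaw": 1,"x": 0,"y": 0,"z": 0,"ax": 0,"ay": 0,"az": 0},{"jaw": 1,"x": 0,"y": 0,"z": 0,"ax": 0,"ay": 0,"az": 0},{"jaw": 1,"x": 0,"y": 0,"z": 0,"ax": 0,"ay": 0,"az": 0},{"jaw": 1,"x": 0,"y": 0,"z": 2,"ax": 0,"ay": 0,"az": 0},{"jaw": 1,"x": 0,"y": 0,"z": 4,"ax": 0,"ay": 0,"az": 0},{"jaw": 1,"x": 0,"y": 0,"z": 6,"ax": 0,"ay": 0,"az": 0},{"jaw": 1,"x": 0,"y": 0,"z": 8,"ax": 0,"ay": 0,"az": 0},{"jaw": 1,"x": 0,"y": 0,"z": 10,"ax": 0,"ay": 0,"az": 0},{"jaw": 1,"x": 0,"y": 0,"z": 10,"ax": 0,"ay": 0,"az": 0},{"jaw": 1,"x": 0,"y": 0,"z": 10,"ax": 0,"ay": 0,"az": 0}]}}

```text
time_s: 12.6
tool_pos: [0.4355, -0.1542, 0.1508]
ee_rot: [3.099, 0.512, 0.0]
wrist_force: [-0.3, 0.5, -4.3]
gripper_width: 0.0135
```

```bash
python3 - <<'E'
from h import *
from scipy.optimize import least_squares
rel(.4358,-.1541,.126,18.8)
p=camera('scene');save(p,'s5');W=cloud(p);np.save('s5.npy',W)
p2=camera('top');save(p2,'t5');np.save('t5.npy',cloud(p2))
rel(.4358,-.1541,.126,18.8)
cv2.imwrite('pics/s5c.png',cv2.resize(p['frame'][200:400,260:460],None,fx=3,fy=3,interpolation=2)[:,:,::-1])
x,y,z=W[...,0],W[...,1],W[...,2]
def circ(P,r=None):
    return least_squares(lambda c:np.hypot(P[:,0]-c[0],P[:,1]-c[1])-c[2],[.436,-.155,.05],loss='soft_l1',f_scale=.001).x
n=np.hypot(x-.435,y+.156)<.08
def side(lo,hi,r0,c=np.array([.435,-.156])):
    m=n&(z>lo)&(z<hi)&(np.abs(np.hypot(x-c[0],y-c[1])-r0)<.006)
    return W[m]
T=side(.03,.098,.0425);print("tin wall",len(T),circ(T))
C=side(.151,.167,.061);print("skirt",len(C),circ(C))
Z=n&(z>.14)
print(np.histogram(z[Z],bins=np.arange(.14,.22,.004)))
E
```

```text
t 12.6 pos [ 0.4355 -0.1542  0.1508] toolx 18.78 z [ 1.e-04 -1.e-04 -1.e+00] F [-0.3  0.5 -4.3] M [-0.09  0.16 -0.  ] w 0.0135 q [-0.52  0.22  0.9   2.05 -0.21  0.96 -0.76]
shift [ 0.3 -0.  24.8] turn [ 0.0002 -0.0001 -0.0004]
t 12.7 pos [ 0.4355 -0.1542  0.1508] toolx 18.78 z [ 1.e-04 -1.e-04 -1.e+00] F [ 0.1  0.3 -4.4] M [-0.04  0.18 -0.  ] w 0.0136 q [-0.52  0.22  0.9   2.05 -0.21  0.96 -0.76]
shift [ 0.4  0.  24.8] turn [ 0.0001 -0.0001 -0.0004]
tin wall 1745 [ 0.43488431 -0.15612664  0.04194047]
skirt 914 [ 0.43443736 -0.15665814  0.05939373]
(array([   8,  140,  155,  158,  153,  306, 1650,   29,   15,   16,   20,
         25,   54,   63,   85,  122,   84,   57,   45]), array([0.14 , 0.144, 0.148, 0.152, 0.156, 0.16 , 0.164, 0.168, 0.172,
       0.176, 0.18 , 0.184, 0.188, 0.192, 0.196, 0.2  , 0.204, 0.208,
       0.212, 0.216]))
```

View pics/s5c.png

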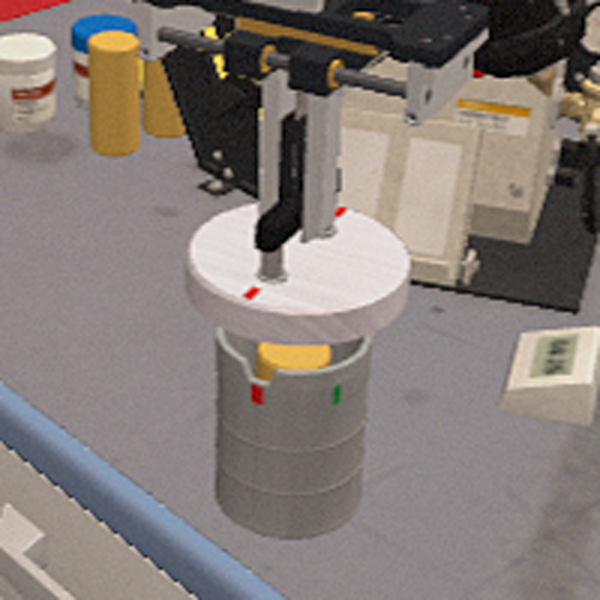

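```bash
python3 - <<'E'
import numpy as np,cv2
from scipy.optimize import least_squares
def fx(P,r): return least_squares(lambda c:np.hypot(P[:,0]-c[0],P[:,1]-c[1])-r,[.436,-.155],loss='soft_l1',f_scale=.001).x
W=np.load("s5.npy");x,y,z=W[...,0],W[...,1],W[...,2];rr=np.hypot(x-.435,y+.156)
T=W[(abs(rr-.0425)<.005)&(z>.03)&(z<.098)];C=W[(abs(rr-.061)<.005)&(z>.148)&(z<.160)]
for d in(0,.002,.0025):print("fixed",fx(T,.044-d),fx(C,.062-d))
top=W[(rr<.08)&(z>.162)&(z<.170)];print("top disc",cv2.minEnclosingCircle(top[:,:2].astype(np.float32)))
A=np.c_[top[:,:2]-top[:,:2].mean(0),np.ones(len(top))];print("plane tilt",np.linalg.lstsq(A,top[:,2],rcond=None)[0])
I=cv2.imread("pics/s5.png").astype(int);b,g,r=I[...,0],I[...,1],I[...,2]
m=(r-g>60)&(r-b>60)&(rr<.065)&(z>.15)
n,l,s,c=cv2.connectedComponentsWithStats(m.astype(np.uint8));Q=[np.median(W[l==i],0) for i in range(1,n) if s[i,4]>5];print(Q,s[1:,4])
if len(Q)>=2: d=Q[0]-Q[1];print(np.degrees(np.arctan2(d[1],d[0])),(Q[0]+Q[1])/2)
m=(r-g>40)&(r-b>40)&(abs(rr-.042)<.005)&(z<.11)&(z>.08)
P=W[m];print("red tin",len(P),P.mean(0),np.degrees(np.arctan2(P[:,1].mean()+.1561,P[:,0].mean()-.4349)))
W=np.load("t5.npy");x,y,z=W[...,0],W[...,1],W[...,2];rr=np.hypot(x-.437,y+.152)
top=W[(rr<.08)&(z>.155)&(z<.175)];print("topcam",len(top))
E
```

```text
fixed [ 0.43652208 -0.15441235] [ 0.43627338 -0.15490833]
fixed [ 0.43492868 -0.15608232] [ 0.43458376 -0.1565762 ]
fixed [ 0.43456053 -0.15644316] [ 0.43416809 -0.15698514]
top disc ((0.4351019561290741, -0.1562470942735672), 0.06285800784826279)
plane tilt [-0.00072837  0.00240269  0.16549412]
[array([ 0.48661952, -0.13789483,  0.16651737]), array([ 0.38555848, -0.17150837,  0.16632235])] [ 1  9 15]
18.397455218717862 [ 0.436089   -0.1547016   0.16641986]
red tin 28 [ 0.39419033 -0.16889611  0.09671593] -162.5507011729806
topcam 1095
```

Emit:
{"name": "move_arm", "arguments": {"motion": [{"jaw": 1,"x": 0.4,"y": -0.4,"z": 4,"ax": 0,"ay": 0,"az": 0},{"jaw": 1,"x": 0.4,"y": -0.4,"z": 8,"ax": 0,"ay": 0,"az": 0},{"jaw": 1,"x": 0.4,"y": -0.4,"z": 12,"ax": 0,"ay": 0,"az": 0},{"jaw": 1,"x": 0.4,"y": -0.4,"z": 16,"ax": 0,"ay": 0,"az": 0},{"jaw": 1,"x": 0.4,"y": -0.4,"z": 20,"ax": 0,"ay": 0,"az": 0},{"jaw": 1,"x": 0.4,"y": -0.4,"z": 24,"ax": 0,"ay": 0,"az": 0},{"jaw": 1,"x": 0.4,"y": -0.4,"z": 27,"ax": 0,"ay": 0,"az": 0},{"jaw": 1,"x": 0.4,"y": -0.4,"z": 30,"ax": 0,"ay": 0,"az": 0},{"jaw": 1,"x": 0.4,"y": -0.4,"z": 31,"ax": 0,"ay": 0,"az": 0},{"jaw": 1,"x": 0.4,"y": -0.4,"z": 32,"ax": 0,"ay": 0,"az": 0}]}}

```text
time_s: 13.95
tool_pos: [0.4358, -0.1537, 0.1188]
ee_rot: [3.099, 0.512, 0.0]
wrist_force: [0.3, -0.2, -4.9]
gripper_width: 0.0134
```

Emit:
{"name": "move_arm", "arguments": {"motion": [{"jaw": 1,"x": 0,"y": 0,"z": 0.6,"ax": 0,"ay": 0,"az": 0},{"jaw": 1,"x": 0,"y": 0,"z": 1.2,"ax": 0,"ay": 0,"az": 0},{"jaw": 1,"x": 0,"y": 0,"z": 1.8,"ax": 0,"ay": 0,"az": 0},{"jaw": 1,"x": 0,"y": 0,"z": 2.4,"ax": 0,"ay": 0,"az": 0},{"jaw": 1,"x": 0,"y": 0,"z": 3,"ax": 0,"ay": 0,"az": 0},{"jaw": 1,"x": 0,"y": 0,"z": 3.6,"ax": 0,"ay": 0,"az": 0},{"jaw": 1,"x": 0,"y": 0,"z": 4.2,"ax": 0,"ay": 0,"az": 0},{"jaw": 1,"x": 0,"y": 0,"z": 4.8,"ax": 0,"ay": 0,"az": 0},{"jaw": 1,"x": 0,"y": 0,"z": 5.4,"ax": 0,"ay": 0,"az": 0},{"jaw": 1,"x": 0,"y": 0,"z": 6,"ax": 0,"ay": 0,"az": 0}]}}

```text
time_s: 15.2
tool_pos: [0.4357, -0.1537, 0.1127]
ee_rot: [3.099, 0.513, -0.0]
wrist_force: [-0.1, 0.4, -4.0]
gripper_width: 0.0138
```

```bash
python3 -c "
from h import *
rel(.4358,-.1541,.106,18.8)"
```

```text
t 15.2 pos [ 0.4357 -0.1537  0.1127] toolx 18.78 z [-0.e+00 -1.e-04 -1.e+00] F [-0.1  0.4 -4. ] M [-0.08  0.16 -0.04] w 0.0138 q [-0.47  0.29  0.86  2.09 -0.28  0.88 -0.69]
shift [-0.   0.4  6.7] turn [ 0.0001  0.     -0.0004]
```

Emit:
{"name": "move_arm", "arguments": {"motion": [{"jaw": 1,"x": 0,"y": 0,"z": 0.4,"ax": 0,"ay": 0,"az": 0},{"jaw": 1,"x": 0,"y": 0,"z": 0.8,"ax": 0,"ay": 0,"az": 0},{"jaw": 1,"x": 0,"y": 0,"z": 1.2,"ax": 0,"ay": 0,"az": 0},{"jaw": 1,"x": 0,"y": 0,"z": 1.6,"ax": 0,"ay": 0,"az": 0},{"jaw": 1,"x": 0,"y": 0,"z": 2.0,"ax": 0,"ay": 0,"az": 0},{"jaw": 1,"x": 0,"y": 0,"z": 2.4,"ax": 0,"ay": 0,"az": 0},{"jaw": 1,"x": 0,"y": 0,"z": 2.8,"ax": 0,"ay": 0,"az": 0},{"jaw": 1,"x": 0,"y": 0,"z": 3.2,"ax": 0,"ay": 0,"az": 0},{"jaw": 1,"x": 0,"y": 0,"z": 3.6,"ax": 0,"ay": 0,"az": 0},{"jaw": 1,"x": 0,"y": 0,"z": 4,"ax": 0,"ay": 0,"az": 0}]}}

```text
time_s: 16.45
tool_pos: [0.4357, -0.1537, 0.1088]
ee_rot: [3.099, 0.513, 0.0]
wrist_force: [-0.0, 0.6, -3.0]
gripper_width: 0.0138
```

```bash
python3 -c "
from h import *
rel(.4358,-.1541,.106,18.8)"
```

```text
t 16.45 pos [ 0.4357 -0.1537  0.1088] toolx 18.78 z [ 1.e-04 -1.e-04 -1.e+00] F [-0.   0.6 -3. ] M [-0.06  0.14  0.01] w 0.0138 q [-0.47  0.29  0.86  2.09 -0.29  0.87 -0.68]
shift [-0.1  0.4  2.8] turn [ 0.0001 -0.0001 -0.0003]
```

At the predicted height (0.109) the tin has taken up the lid's weight. I'll lower on until the cover rests on it.

Emit:
{"name": "move_arm", "arguments": {"motion": [{"jaw": 1,"x": 0,"y": 0,"z": 0.3,"ax": 0,"ay": 0,"az": 0},{"jaw": 1,"x": 0,"y": 0,"z": 0.6,"ax": 0,"ay": 0,"az": 0},{"jaw": 1,"x": 0,"y": 0,"z": 0.9,"ax": 0,"ay": 0,"az": 0},{"jaw": 1,"x": 0,"y": 0,"z": 1.2,"ax": 0,"ay": 0,"az": 0},{"jaw": 1,"x": 0,"y": 0,"z": 1.5,"ax": 0,"ay": 0,"az": 0},{"jaw": 1,"x": 0,"y": 0,"z": 1.8,"ax": 0,"ay": 0,"az": 0},{"jaw": 1,"x": 0,"y": 0,"z": 2.1,"ax": 0,"ay": 0,"az": 0},{"jaw": 1,"x": 0,"y": 0,"z": 2.4,"ax": 0,"ay": 0,"az": 0},{"jaw": 1,"x": 0,"y": 0,"z": 2.6,"ax": 0,"ay": 0,"az": 0},{"jaw": 1,"x": 0,"y": 0,"z": 2.6,"ax": 0,"ay": 0,"az": 0}]}}

```text
time_s: 17.7
tool_pos: [0.4357, -0.1537, 0.1062]
ee_rot: [3.099, 0.513, 0.0]
wrist_force: [1.3, 0.2, -2.6]
gripper_width: 0.0135
```

```bash
python3 -c "
from h import *
rel(.4358,-.1541,.106,18.8)"
```

```text
t 17.7 pos [ 0.4357 -0.1537  0.1062] toolx 18.78 z [ 1.e-04 -1.e-04 -1.e+00] F [ 1.3  0.2 -2.6] M [-0.07  0.17  0.04] w 0.0135 q [-0.46  0.3   0.85  2.1  -0.29  0.87 -0.68]
shift [-0.1  0.4  0.2] turn [ 0.0001 -0.     -0.0004]
```

Emit:
{"name": "move_arm", "arguments": {"motion": [{"jaw": 1,"x": 0,"y": 0,"z": 0.2,"ax": 0,"ay": 0,"az": 0},{"jaw": 1,"x": 0,"y": 0,"z": 0.4,"ax": 0,"ay": 0,"az": 0},{"jaw": 1,"x": 0,"y": 0,"z": 0.6,"ax": 0,"ay": 0,"az": 0},{"jaw": 1,"x": 0,"y": 0,"z": 0.8,"ax": 0,"ay": 0,"az": 0},{"jaw": 1,"x": 0,"y": 0,"z": 1.0,"ax": 0,"ay": 0,"az": 0},{"jaw": 1,"x": 0,"y": 0,"z": 1.0,"ax": 0,"ay": 0,"az": 0},{"jaw": 1,"x": 0,"y": 0,"z": 1.0,"ax": 0,"ay": 0,"az": 0},{"jaw": 1,"x": 0,"y": 0,"z": 1.0,"ax": 0,"ay": 0,"az": 0},{"jaw": 1,"x": 0,"y": 0,"z": 1.0,"ax": 0,"ay": 0,"az": 0},{"jaw": 1,"x": 0,"y": 0,"z": 1.0,"ax": 0,"ay": 0,"az": 0}]}}

```text
time_s: 18.95
tool_pos: [0.4359, -0.1537, 0.1058]
ee_rot: [-3.099, -0.512, -0.001]
wrist_force: [-7.3, 3.3, 19.2]
gripper_width: 0.0133
```

```bash
python3 -c "
from h import *
rel(.4358,-.1541,.106,18.8)"
```

```text
t 18.95 pos [ 0.4359 -0.1537  0.1058] toolx 18.78 z [ 4.e-04  6.e-04 -1.e+00] F [-7.3  3.3 19.2] M [ 0.64  1.76 -0.02] w 0.0133 q [-0.46  0.3   0.85  2.1  -0.3   0.87 -0.68]
shift [-0.2  0.4 -0.2] turn [-0.0004 -0.0006 -0.0004]
```

The cover rests at TCP z 0.1058 with about 19 N of push, against 0.1059 predicted for a lid fully home. I'll back off to the middle of the vertical play before turning.

Emit:
{"name": "move_arm", "arguments": {"motion": [{"jaw": 1,"x": 0,"y": 0,"z": -0.5,"ax": 0,"ay": 0,"az": 0},{"jaw": 1,"x": 0,"y": 0,"z": -1,"ax": 0,"ay": 0,"az": 0},{"jaw": 1,"x": 0,"y": 0,"z": -1.5,"ax": 0,"ay": 0,"az": 0},{"jaw": 1,"x": 0,"y": 0,"z": -1.9,"ax": 0,"ay": 0,"az": 0},{"jaw": 1,"x": 0,"y": 0,"z": -1.9,"ax": 0,"ay": 0,"az": 0},{"jaw": 1,"x": 0,"y": 0,"z": -1.9,"ax": 0,"ay": 0,"az": -0.02},{"jaw": 1,"x": 0,"y": 0,"z": -1.9,"ax": 0,"ay": 0,"az": -0.05},{"jaw": 1,"x": 0,"y": 0,"z": -1.9,"ax": 0,"ay": 0,"az": -0.08},{"jaw": 1,"x": 0,"y": 0,"z": -1.9,"ax": 0,"ay": 0,"az": -0.11},{"jaw": 1,"x": 0,"y": 0,"z": -1.9,"ax": 0,"ay": 0,"az": -0.14}]}}

```text
time_s: 20.2
tool_pos: [0.4357, -0.1537, 0.1071]
ee_rot: [3.055, 0.731, 0.0]
wrist_force: [0.1, 0.4, -2.3]
gripper_width: 0.0135
```

```bash
python3 -c "
from h import *
rel(.4358,-.1537,.1075,70.8)"
```

```text
t 20.2 pos [ 0.4357 -0.1537  0.1071] toolx 26.92 z [ 0.e+00 -1.e-04 -1.e+00] F [ 0.1  0.4 -2.3] M [ 0.02  0.18 -0.01] w 0.0135 q [-0.44  0.29  0.82  2.09 -0.28  0.87 -0.55]
shift [ 0.1  0.1 -0.4] turn [ 1.000e-04  0.000e+00 -7.658e-01]
```

Emit:
{"name": "move_arm", "arguments": {"motion": [{"jaw": 1,"x": 0,"y": 0,"z": 0,"ax": 0,"ay": 0,"az": -0.07},{"jaw": 1,"x": 0,"y": 0,"z": 0,"ax": 0,"ay": 0,"az": -0.15},{"jaw": 1,"x": 0,"y": 0,"z": 0,"ax": 0,"ay": 0,"az": -0.23},{"jaw": 1,"x": 0,"y": 0,"z": 0,"ax": 0,"ay": 0,"az": -0.31},{"jaw": 1,"x": 0,"y": 0,"z": 0,"ax": 0,"ay": 0,"az": -0.4},{"jaw": 1,"x": 0,"y": 0,"z": 0,"ax": 0,"ay": 0,"az": -0.49},{"jaw": 1,"x": 0,"y": 0,"z": 0,"ax": 0,"ay": 0,"az": -0.57},{"jaw": 1,"x": 0,"y": 0,"z": 0,"ax": 0,"ay": 0,"az": -0.65},{"jaw": 1,"x": 0,"y": 0,"z": 0,"ax": 0,"ay": 0,"az": -0.72},{"jaw": 1,"x": 0,"y": 0,"z": 0,"ax": 0,"ay": 0,"az": -0.77}]}}

```text
time_s: 21.45
tool_pos: [0.4357, -0.1537, 0.1071]
ee_rot: [2.556, 1.826, -0.0]
wrist_force: [-0.1, -0.4, -2.2]
gripper_width: 0.0138
```

```bash
python3 -c "
from h import *
p=camera('scene');save(p,'s6')
cv2.imwrite('pics/s6c.png',cv2.resize(p['frame'][200:400,260:460],None,fx=3,fy=3,interpolation=2)[:,:,::-1])
rel(.4358,-.1537,.1075,70.8)"
```

```text
t 21.5 pos [ 0.4357 -0.1537  0.1071] toolx 71.22 z [ 1.e-04 -1.e-04 -1.e+00] F [ 1.   0.1 -3. ] M [-0.15  0.1   0.02] w 0.0136 q [-0.31  0.26  0.66  2.09 -0.21  0.86  0.15]
shift [ 0.1  0.1 -0.4] turn [0.0001 0.0001 0.0073]
```

View pics/s6c.png

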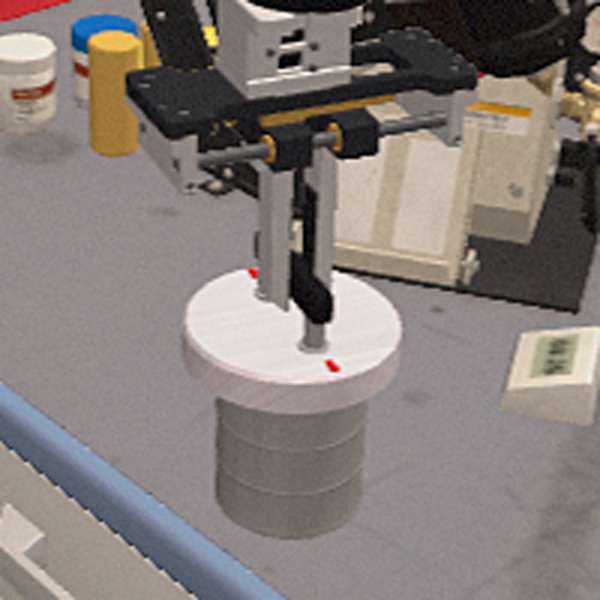

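The bar now points about 71°, with its near mark at crop (333,365), above where the green mark sits; the force is the cover's weight alone. I'll lift slowly first.

Emit:
{"name": "move_arm", "arguments": {"motion": [{"jaw": 1,"x": 0,"y": 0,"z": -0.5,"ax": 0,"ay": 0,"az": 0},{"jaw": 1,"x": 0,"y": 0,"z": -1,"ax": 0,"ay": 0,"az": 0},{"jaw": 1,"x": 0,"y": 0,"z": -1.5,"ax": 0,"ay": 0,"az": 0},{"jaw": 1,"x": 0,"y": 0,"z": -2,"ax": 0,"ay": 0,"az": 0},{"jaw": 1,"x": 0,"y": 0,"z": -2.5,"ax": 0,"ay": 0,"az": 0},{"jaw": 1,"x": 0,"y": 0,"z": -3,"ax": 0,"ay": 0,"az": 0},{"jaw": 1,"x": 0,"y": 0,"z": -3.5,"ax": 0,"ay": 0,"az": 0},{"jaw": 1,"x": 0,"y": 0,"z": -4,"ax": 0,"ay": 0,"az": 0},{"jaw": 1,"x": 0,"y": 0,"z": -4.5,"ax": 0,"ay": 0,"az": 0},{"jaw": 1,"x": 0,"y": 0,"z": -5,"ax": 0,"ay": 0,"az": 0}]}}

```text
time_s: 22.75
tool_pos: [0.4357, -0.1537, 0.1121]
ee_rot: [2.559, 1.822, -0.0]
wrist_force: [-0.2, -0.6, -3.0]
gripper_width: 0.0138
```

```bash
python3 -c "
from h import *
rel(.4358,-.1537,.1075,70.8);camera('scene');rel(.4358,-.1537,.1075,70.8)"
```

```text
t 22.75 pos [ 0.4357 -0.1537  0.1121] toolx 70.92 z [ 0.e+00 -1.e-04 -1.e+00] F [-0.2 -0.6 -3. ] M [-0.07  0.08 -0.02] w 0.0138 q [-0.31  0.25  0.67  2.09 -0.2   0.87  0.14]
shift [0.  0.1 4.6] turn [0.0001 0.0001 0.0021]
t 22.8 pos [ 0.4357 -0.1537  0.1122] toolx 70.92 z [ 0.e+00 -1.e-04 -1.e+00] F [ 0.2 -0.7 -2.9] M [-0.06  0.05 -0.  ] w 0.0134 q [-0.31  0.25  0.67  2.09 -0.2   0.87  0.14]
shift [-0.   0.1  4.7] turn [0.     0.0001 0.0021]
```

Emit:
{"name": "move_arm", "arguments": {"motion": [{"jaw": 1,"x": 0,"y": 0,"z": -3,"ax": 0,"ay": 0,"az": 0},{"jaw": 1,"x": 0,"y": 0,"z": -7,"ax": 0,"ay": 0,"az": 0},{"jaw": 1,"x": 0,"y": 0,"z": -12,"ax": 0,"ay": 0,"az": 0},{"jaw": 1,"x": 0,"y": 0,"z": -20,"ax": 0,"ay": 0,"az": 0},{"jaw": 1,"x": 0,"y": 0,"z": -32,"ax": 0,"ay": 0,"az": 0},{"jaw": 1,"x": 0,"y": 0,"z": -47,"ax": 0,"ay": 0,"az": 0},{"jaw": 1,"x": 0,"y": 0,"z": -62,"ax": 0,"ay": 0,"az": 0},{"jaw": 1,"x": 0,"y": 0,"z": -77,"ax": 0,"ay": 0,"az": 0},{"jaw": 1,"x": 0,"y": 0,"z": -90,"ax": 0,"ay": 0,"az": 0},{"jaw": 1,"x": 0,"y": 0,"z": -100,"ax": 0,"ay": 0,"az": 0}]}}

```text
time_s: 24.05
tool_pos: [0.4358, -0.1537, 0.213]
ee_rot: [2.559, 1.822, 0.0]
wrist_force: [0.5, 0.7, -3.5]
gripper_width: 0.0133
```

```bash
python3 - <<'E'
from h import *
from scipy.optimize import least_squares
rel(.4358,-.1537,.2,70.8)
p=camera('scene');save(p,'s7');W=cloud(p);x,y,z=W[...,0],W[...,1],W[...,2]
cv2.imwrite('pics/s7c.png',cv2.resize(p['frame'][200:400,260:460],None,fx=3,fy=3,interpolation=2)[:,:,::-1])
rel(.4358,-.1537,.2,70.8)
rr=np.hypot(x-.435,y+.156)
T=W[(abs(rr-.0425)<.005)&(z>.03)&(z<.098)]
print("tin",least_squares(lambda c:np.hypot(T[:,0]-c[0],T[:,1]-c[1])-c[2],[.436,-.155,.05],loss='soft_l1',f_scale=.001).x)
L=W[(rr<.035)&(z>.1)&(z<.13)];A=np.c_[L[:,:2]-L[:,:2].mean(0),np.ones(len(L))];print("lid top",len(L),np.linalg.lstsq(A,L[:,2],rcond=None)[0],np.median(L[:,2]))
S=W[(rr<.07)&(z>.15)&(z<.26)];print("cover low",np.percentile(S[:,2],[0,1]))
for o in("jar","timer","spare_slug","calliper"):
    for r in outline_of(o,p)[:1]: print(o,round(r["conf"],2),np.round(r["uv"]),np.round(np.nanmedian(W[r["mask"]],0),3))
E
```

```text
t 24.05 pos [ 0.4358 -0.1537  0.213 ] toolx 70.92 z [ 3.e-04 -0.e+00 -1.e+00] F [ 0.5  0.7 -3.5] M [-0.08  0.08 -0.  ] w 0.0133 q [-0.38  0.09  0.69  1.98 -0.06  1.1   0.01]
shift [-0.  0. 13.] turn [ 0.0003 -0.0001  0.0022]
t 24.1 pos [ 0.4362 -0.1538  0.2138] toolx 70.92 z [ 1.5e-03 -1.0e-04 -1.0e+00] F [ 1.   0.  -0.5] M [-0.07 -0.07 -0.01] w 0.0137 q [-0.38  0.09  0.69  1.97 -0.06  1.1   0.01]
shift [-0.  -0.5 13.8] turn [ 0.0014 -0.0003  0.0021]
tin [ 0.43595077 -0.15490406  0.04328211]
lid top 713 [-5.23263266e-04 -2.62734917e-06  1.18335400e-01] 0.11834182297429252
cover low [0.20439396 0.2066573 ]
jar 0.7 [268. 229.] [0.604 0.35  0.044]
timer 0.62 [445. 324.] [ 0.627 -0.197  0.021]
spare_slug 0.87 [298. 231.] [0.636 0.265 0.056]
calliper 0.77 [225. 263.] [0.455 0.306 0.005]
```

View pics/s7c.png

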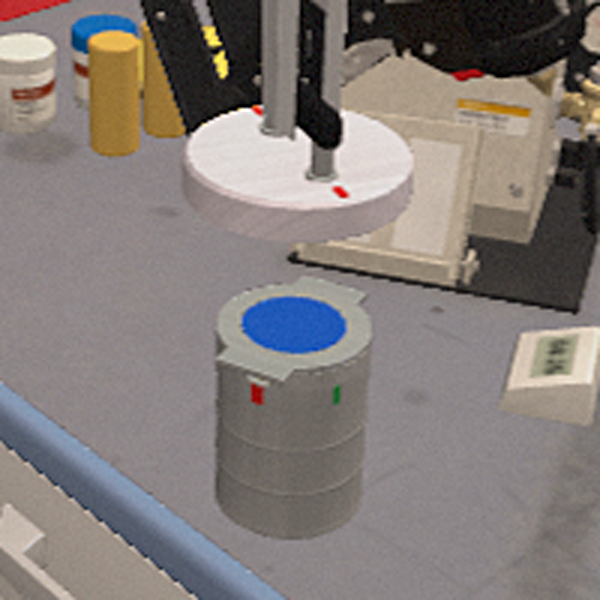

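The lid sits flat in the tin with its wings over the red marks (crop 255,365 and 340,290), and the cover is clear above it at (298,175). I'm handing the job in.

```bash
python3 -c "
from h import *
print(sign_off())"
```

```text
the job is handed in; nothing more can be done
None
```

The tin is closed with its inner sealing lid, and the arm is still holding the empty cover about 9 cm above the rim. The job was handed in at about 24 s of the 51 s allowed.

- **Grasp:** The first grasp closed on air above the bar. The fingertips sit about 29 mm higher than the reported TCP. It touched nothing, and I corrected for it on the second try.
- **Seating:** The cover came to rest on the lid at TCP height 0.1058 m, against 0.1059 m predicted for a lid fully home. The push reached about 19 N there, with about 7 N sideways, and I backed it off before turning.
- **Release:** I turned the cover 52° anticlockwise, mid-play, then lifted it straight off. The wrist force read about 2.2 to 3.5 N while turning and lifting, roughly the cover alone.
- **Last picture:** The lid top measured level at 118.3 mm (119 expected), with its wings in line with the notches. The cover's lowest edge is at about 0.205 m.
- **Surroundings:** The jar, timer and spare slug read within 2 mm of where they started.

Two last checks were less clear:
- **Tin centre:** The fitted centre moved about 1.5 mm between the before and after pictures. The fitted radius changed too, so I put this down to the fit, but I can't rule out a nudge of about 1 mm.
- **Calliper:** It looked unmoved, but I had no number from the same camera to compare. The network missed it in the first scene view.

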